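Latch the sprung pot shelf and stack the paint pots on it

TASK

Press the sprung tilt shelf down until its red catch snaps over the edge and it stays level by itself when you let go. Then take the blue paint pot out of the slanted rack and stand it upright on the green round mark on the shelf, let go of it, and then nest the orange pot fully home inside the blue one and leave everything standing. Do not disturb the paint can, the jar or the tape roll.

Things in the scene. Friction and masses are not known exactly. Their poses are not given: they have to be found in the camera images.
- tilt_shelf (a joint): Angle of the white hinged shelf (165 mm hinge to free edge, 150 wide, 10 thick) on its fixed stand: 0 = level, positive = free edge raised, hard stop at -0.03. A spring holds it up at about 0.5 at the start. The hinge is at the edge far from the robot. Pressing on the yellow strip takes 1 N at first, 6 N at 0.1, then up to 14 N as it pushes the catch aside. Once caught it stays within 0.02 of level.
- shelf_press (a point): The yellow strip on the shelf's top face, on its centre line, 30 mm from the free edge: the place to press; moves with the shelf. Axes: x from the free edge towards the hinge, y along the hinge line, z out of the top face. The hinge line passes 135 mm along +x and 5 mm along -z from here. 60 mm above the table when level, 56 mm at the hard stop.
- shelf_mark (a point): Centre of the green round mark (66 mm across with its black border) on the shelf's top face, 80 mm from the hinge line, on the centre line; moves with the shelf; 60 mm above the table when level. Axes as for the yellow strip.
- pot_blue_center (a point): Blue hollow plastic pot, about 120 g, 96 mm tall, in one socket of the slanted rack. Point on its axis, 48 mm above its foot; z along the axis to the mouth. It tapers from 33 mm across at the foot to 48 mm at 56 mm up; there a shoulder steps out to a straight round collar 62 mm across, 40 mm tall, up to the rim (wall 5 mm). Grasp the collar across its diameter, fingertips above the shoulder.
- pot_orange_center (a point): Orange paint pot, the same shape and size as the blue one, in the other socket; point and axes as for the blue one. Nested home, its shoulder rests on the blue pot's rim and it stands 40 mm higher than the blue pot, so that its whole collar stays above; radial clearance about 2 mm.
- pot_rack: Fixed wooden rack, base 130 by 250 mm, origin at the centre of its underside; x points away from the robot's side, y along the row of two sockets (125 mm apart, either pot may be in either). Both pots lean about 37 degrees from vertical with their mouths towards -x of the rack. The sockets hold the lowest 30 mm of the pots; draw a pot out along its axis.
- paint_can: Bystander: closed paint can, 80 mm across, 100 mm tall; origin at the underside.
- paint_jar: Bystander: yellow jar with a red cap, 60 mm across, 75 mm tall; origin at the underside.
- tape_roll: Bystander: yellow roll of tape lying flat, 90 mm across, 24 mm tall; origin at the underside.
- catch (a joint): Angle of the red spring catch in front of the middle of the shelf's free edge: 0 = upright (rest), positive = pushed away from the shelf, towards the robot. The shelf's edge bar pushes it aside on the way down; it snaps back over the bar when the shelf is pressed slightly past level (shelf joint -0.015). It fills the 20 mm in front of the edge and tops the level shelf by 17 mm.

How it is judged:
By the outcome, as a careful person would: the job done as asked, in the order asked, and still so for the second after the job is handed in, with the robot touching nothing.
It also fails if it takes over 69 s, if anything falls off the work surface, if the arm or the gripper's body presses on something with over 40 N, if the wrist force passes 120 N, or if a joint passes its speed limit or range.

ROBOT

A 6-joint arm with a two-finger parallel gripper is mounted at the origin on the work surface. World frame = base frame: x ahead of the robot, y to its left, z up, the work surface at z = 0. Lengths are in mm, angles in rad, forces in N, time in s.
With the tool pointing down it reaches from about 300 to 775 mm from the base axis. Payload 14.6 kg.
Tool frame: the origin (TCP) lies on the centre line of the jaws, within the pads' length; the fingertips stand 17 mm ahead of it and the grasp point (between the pads) lies 2 mm behind it; z points along the fingers, y is the line along which they close (so a half turn about z gives the same grasp; the last joint's range is limited). The gripper opens to 94 mm and grips with 3 to 60 N. Pads are 16 mm wide; open, the fingers measure 119 mm over their backs; the gripper's body (75 mm by 177 mm) begins 78 mm behind the grasp point.
Start: joints at [1.202, 0.3, 1.521, -0, 1.321, -0.067], TCP at [163.479, 525.132, 222.446] pointing down, gripper open.
Joint ranges: [-3.03, 3.03], [-0.79, 2.21], [0.23, 2.52], [-1.04, 4.18], [0, 3.07], [-2.55, 2.55]. Speed limits (rad/s): [2.22, 2.22, 2.57, 3.14, 3.14, 3.14].

INTERFACE

Orientations are given as [roll, pitch, yaw] about the fixed x, y, z axes, in that order (R = Rz(yaw) Ry(pitch) Rx(roll)).
In Python, from bench import telemetry, snapshot, camera_info, manip, recognise, landmark_of gives the robot as it stands.
- The arm moves only by the tool servo_tool, never from a script. Its argument "rows" is a list of rows, each a list of 7 numbers: the shift along the tool's x, y, z scaled (see below), then the turn, a rotation vector about the tool's x, y, z scaled (see below), then the closure, from -1 (fully open) to 1 (shut). In form: [[tx, ty, tz, wx, wy, wz, grip], ...]. A call has 1 to 12 rows; each row is the pose to reach, as a shift and turn from the pose commanded when the call began, along the tool's axes at that moment; what a row does not reach only later rows make up. The controller multiplies each number of a shift by 0.2 m and each number of a turn by 90 degrees. A row lasts 1/12 s, in which the tool goes at most 41.7 mm and 7.16 degrees, less where a joint would pass 70% of its speed; a pose out of reach is approached as far as the arm can. A call with a number of a shift or a turn outside -1 to 1 is refused whole. A call with a gripper value outside its range is refused whole. The fingers move at their own pace and stop on an object; "newtons" is the grip in N (left out, the last holds). Time passes only in rows, so rows that repeat a pose let the fingers close. It gives the time, the measured TCP pose, the force, the opening and the grip force at its end, in the units of the state.
- telemetry.observe(): the state, without advancing time (a new reading comes with each control period).
- snapshot(name): name is "scene" or "top" or "wrist"; returns (picture, depth): 384x512x3 uint8, red, green, blue; 384x512 float32, mm along the optical axis (not along the pixel's ray), 0 where there is no reading.
- camera_info(name): a dict with "fx", "fy", "cx", "cy" (pixels), "R" (3x3) and "t" (3): a world point X has camera coordinates R X + t. Camera axes: x right, y down, z forward; pixel columns grow to the right and rows downward; lengths in mm; the calibration is good to about 2 mm. A picture is of the moment at which its call begins: read the wrist's pose just before it. camera_info takes no time and is no camera call; for the wrist camera it gives the pose at the moment of the call.
- manip.hand_in(): hands the job in; it is judged then, once.
Trained networks look in the newest picture that a camera, given by its name, has taken for a name from the list of things; names that differ only in an ending like _2 or _b are one class to them, and where a whole thing is asked for, a point or a joint stands for the part that bears it (a point fixed in the world has none). Each returns a list of dicts, best first, with "conf" (0 to 1); they miss things now and then, are a little off and sometimes report something else, mostly with a low value. They report only what shows in the picture. A call takes as long as a camera call.
- recognise(camera, name): "position" ([x, y, z] in mm, in the coordinates of the camera as it stood for that picture, good to about 4 mm: the middle of the surface that is visible of it).
- landmark_of(camera, name): "position" ([x, y, z] in mm, in the coordinates of the camera as it stood for that picture, good to about 4 mm: a listed point, or the origin of a listed thing).
The state is a dict: "time": time; "qpos": joint angles; "qd": joint speeds; "effort": joint torques, N m; "position": TCP position; "ee_rot": TCP orientation; "contact_force": force on the tool from outside, world axes, zero at the start; "wrist_torque": the same for the moment, N m; "width": opening from 0.0 (shut) to 1.0 (fully open); "gripper_force": force on a finger pad.
Only numpy, scipy, OpenCV 4.12 (cv2) and the standard library are available. Lean on these libraries where they do the work, as an engineer would, in place of code of your own. Each camera call takes 0.05 s, during which the arm holds its last target. There are 200 camera calls.

## Working session

There is one attempt and no reset: what is moved stays moved. The work goes in short steps, Python scripts to look and compute and a tool call to move; the robot and the scene stay as the last step left them, time stands still between calls to the robot, and variables do not carry over. Pictures are saved under pics/ and viewed, at most 10 in all, crops included, and the job is handed in when it is done.

Besides the shell and the picture viewer there is one more tool, called by a JSON object that holds its "method" and its "body". servo_tool: Moves the arm, as the interface text tells. Shifts and turns lie within -1 to 1; 1 stands for 0.2 m of shift or 90 degrees of turn. Its arguments: {"type":"object","properties":{"rows":{"type":"array","items":{"type":"array","items":{"type":"number","minimum":-1,"maximum":1}}},"newtons":{"type":"number"}},"required":["rows"]}

```bash
mkdir -p pics; ls; cat > h.py <<'E'
import numpy as np, cv2
from bench import telemetry, snapshot, camera_info, manip, recognise, landmark_of
from scipy.spatial.transform import Rotation as Ro
def snap(n,f=None):
    c=camera_info(n); p,d=snapshot(n)
    if f: cv2.imwrite('pics/'+f,cv2.cvtColor(p,cv2.COLOR_RGB2BGR))
    return p,d,c
def w(c,X): return np.array(c['R']).T@(np.array(X)-np.array(c['t']))
def cloud(d,c):
    v,u=np.indices(d.shape); X=np.stack([(u-c['cx'])/c['fx']*d,(v-c['cy'])/c['fy']*d,d],-1)
    return (X-np.array(c['t']))@np.array(c['R'])
E
python3 - <<'E'
from h import *
print(telemetry.observe())
for n in ['scene','top']:
    p,d,c=snap(n,n+'1.png')
    for o in ['shelf_press','shelf_mark','pot_blue_center','pot_orange_center','pot_rack','paint_can','paint_jar','tape_roll']:
        print(n,o,[(np.round(w(c,r['position'])),round(r['conf'],2)) for r in landmark_of(n,o)[:2]])
E
```

```text
pics
{'time': 0.0, 'qpos': array([ 1.20242540e+00,  3.00441696e-01,  1.52157749e+00, -2.22663824e-05,
        1.32070978e+00, -6.66093307e-02]), 'qd': array([ 1.31748130e-03, -2.48256900e-03, -1.15995509e-03, -1.26107269e-03,
        8.95870608e-05,  1.17747942e-04]), 'effort': array([-3.32076461e-04, -5.31809556e+01, -3.52738738e+01,  7.07636238e-02,
        2.44671892e-02, -7.56633949e-05]), 'position': array([163.38601315, 524.91491273, 221.90397304]), 'ee_rot': array([-3.14045743e+00, -5.41134295e-05,  2.83983655e+00]), 'contact_force': array([ 0.22572923, -0.31987793, -0.42803578]), 'wrist_torque': array([-0.0150235 , -0.00356116, -0.01618507]), 'gripper_force': 0.0, 'width': 1.0033081346280974}
scene shelf_press [(array([529., 133., 128.]), 0.88)]
scene shelf_mark [(array([570., 138., 102.]), 0.6)]
scene pot_blue_center [(array([ 515., -251.,   85.]), 0.97), (array([ 576., -227.,   -0.]), 0.5)]
scene pot_orange_center [(array([ 605., -167.,   87.]), 0.86)]
scene pot_rack [(array([ 574., -226.,   -2.]), 0.61)]
scene paint_can [(array([560., 472.,  -1.]), 0.63)]
scene paint_jar [(array([780.,  38.,   3.]), 0.89), (array([ 604., -165.,   90.]), 0.56)]
scene tape_roll [(array([ 705., -350.,   -2.]), 0.56)]
top shelf_press [(array([531., 135., 127.]), 0.81), (array([577., 144.,  99.]), 0.19)]
top shelf_mark [(array([574., 144.,  95.]), 0.62), (array([ 709., -353.,   -2.]), 0.44)]
top pot_blue_center [(array([ 516., -254.,   88.]), 0.75)]
top pot_orange_center [(array([ 607., -164.,   89.]), 0.79)]
top pot_rack [(array([ 579., -232.,    4.]), 0.98), (array([530., 134., 124.]), 0.34)]
top paint_can [(array([566., 466.,  -1.]), 0.75), (array([ 604., -161.,   89.]), 0.45)]
top paint_jar [(array([783.,  35.,  -2.]), 0.7)]
top tape_roll [(array([ 708., -351.,   -1.]), 0.85)]
```

View pics/top1.png

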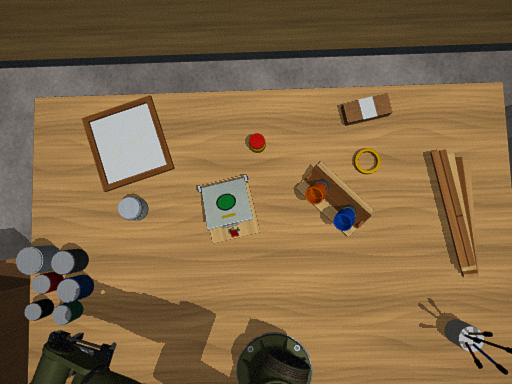

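View pics/scene1.png

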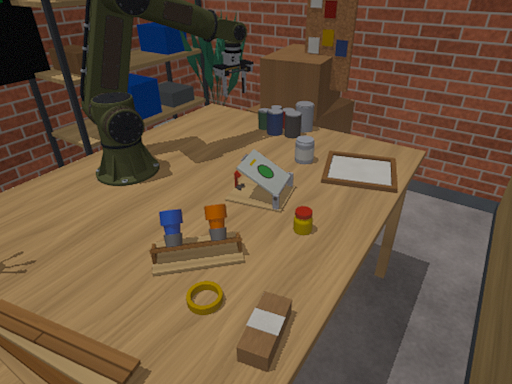

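```bash
python3 - <<'E'
from h import *
for n in ['top','scene']:
    p,d,c=snap(n); P=cloud(d,c); hsv=cv2.cvtColor(p,cv2.COLOR_RGB2HSV)
    np.savez(n+'.npz',P=P,p=p)
    for name,lo,hi in [('blue',(95,110,50),(125,255,255)),('orange',(5,150,120),(18,255,255)),('green',(45,90,40),(85,255,255)),('yellow',(22,120,120),(35,255,255)),('red',(0,150,90),(4,255,255))]:
        m=cv2.inRange(hsv,lo,hi); k,l,s,ce=cv2.connectedComponentsWithStats(m)
        for i in range(1,k):
            if s[i,4]>60:
                q=P[(l==i)&(d>0)]; print(n,name,s[i],np.round(np.median(q,0)),np.round(q.min(0)),np.round(q.max(0)))
E
```

```text
top blue [334 208  21  23 365] [ 508. -244.  106.] [ 472. -281.   48.] [ 545. -207.  146.]
top orange [374  97  18  18 146] [ 899. -405.   50.] [ 867. -434.   41.] [ 929. -375.   58.]
top orange [345 102  17  20 120] [ 875. -298.   51.] [ 845. -329.   43.] [ 915. -272.   59.]
top orange [ 432  149   37  119 1072] [ 559. -612.   48.] [ 338. -655.   -3.] [ 747. -563.   58.]
top orange [305 184  22  21 233] [ 595. -147.  114.] [ 558. -190.   -6.] [ 626. -117.  146.]
top orange [458 216  19  50 288] [ 421. -657.   48.] [ 344. -703.    9.] [ 508. -633.   56.]
top green [217 195  18  15 204] [576. 143.  99.] [551. 115.  78.] [600. 173. 120.]
top yellow [355 148  26  26 181] [ 710. -348.   24.] [ 666. -392.   14.] [ 755. -304.   34.]
top red [250 133  15  16 165] [783.  35.  76.] [756.  11.  67.] [808.  59.  84.]
scene blue [ 137   22   48   33 1183] [-927. 1106.  276.] [-1289.  1081.   181.] [-842. 1271.  366.]
scene blue [335  40  12  17 159] [ 339. 1339.  304.] [ 304. 1327.  261.] [ 372. 1354.  344.]
scene blue [ 127   74   35   45 1122] [-861.  851.  -33.] [-1109.    13.  -201.] [127. 9
[... 512 characters left out ...]
0  77] [-837. 1262.  232.] [-860. 1237.  186.] [-805. 1298.  321.]
scene green [199  37  27  53 622] [-691. 1370.  137.] [-865.  456. -101.] [ 136. 1609.  406.]
scene green [187  54  14  22 130] [-822. 1311.  102.] [-1275.  1271.  -133.] [-789. 1792.  153.]
scene green [228  72  11  20 109] [-587. 1496.  -46.] [-876. 1457. -243.] [-551. 1788.   20.]
scene green [258 165  15  13 127] [576. 141. 103.] [550. 116.  87.] [599. 167. 116.]
scene yellow [294 216  16  10  70] [785.  12.  48.] [725.   7.   3.] [808.  85.  56.]
scene yellow [186 281  37  29 349] [ 712. -353.   25.] [ 656. -392.    0.] [ 753. -305.   29.]
scene red [296 207  16   9  90] [782.  34.  77.] [758.  11.  72.] [806.  58.  81.]
```

The top view shows the shelf at about (228,203), with its free edge and red catch at (234,232). Blue is at (344,217), orange at (316,193), the rack runs diagonally, and the jar is at (257,142). The scene view agrees. Next I'll fit the shelf plane and write a pose helper.

```bash
cat >> h.py <<'E'
def pose(yaw,tilt=0,az=0):
    """tool R: down with tool-y azimuth=yaw, then tilted about tool y so z leans toward azimuth az (yaw perpendicular to az)"""
    y=np.array([np.cos(yaw),np.sin(yaw),0]); z=np.array([np.cos(az)*np.sin(tilt),np.sin(az)*np.sin(tilt),-np.cos(tilt)])
    return np.stack([np.cross(y,z),y,z],1)
def cur():
    s=telemetry.observe(); return np.array(s['position']),Ro.from_euler('xyz',s['ee_rot']).as_matrix(),s
def go(ps,start=None):
    """print rows from start (default: now) to TCP targets [(pos,R),...] along tool axes"""
    p,R,s=cur()
    if start: p,R=start
    for P,T in ps:
        t=R.T@(np.array(P)-p)/200; r=Ro.from_matrix(R.T@T).as_rotvec()/(np.pi/2)
        print(np.round(t,3).tolist(),np.round(r,3).tolist())
E
python3 - <<'E'
from h import *
for n in ['top','scene']:
    z=np.load(n+'.npz'); P=z['P']; p=z['p'].astype(int)
    m=(abs(P[...,0]-570)<100)&(abs(P[...,1]-143)<100)&(P[...,2]>62)&(P[...,2]<160)
    q=P[m]
    for _ in range(6):
        A=np.c_[q[:,:2],np.ones(len(q))]; k=np.linalg.lstsq(A,q[:,2],rcond=None)[0]; r=abs(A@k-q[:,2]); q=q[r<max(4,2*np.median(r))]
    th=np.arctan(np.hypot(*k[:2])); psi=np.arctan2(-k[1],-k[0])
    rect=cv2.minAreaRect(q[:,:2].astype(np.float32))
    print(n,len(q),'theta',th,'psi',psi,rect)
    e=np.array([np.cos(psi),np.sin(psi)]); f=np.array([-e[1],e[0]])
    print(np.percentile(q[:,:2]@e,[1,99]),np.percentile(q[:,:2]@f,[1,99]), 'mark',np.array([576,142])@e,np.array([576,142])@f)
    for t in [(570,142),(529,134)]: print(k@[*t,1])
E
```

```text
top 1490 theta 0.5079599803934388 psi 0.20553536135365286 ((569.5732421875, 142.37245178222656), (153.59243774414062, 172.35609436035156), 11.03154468536377)
[514.15862732 659.74127647] [-51.07551167  96.77856698] mark 592.857234705264 21.454585934652755
102.94401440924264
126.19654701221572
scene 1040 theta 0.5155373033129721 psi 0.1976751418205528 ((570.8558349609375, 144.19976806640625), (153.88284301757812, 174.04837036132812), 9.735516548156738)
[516.55193298 660.52266312] [-48.03356367 103.70325705] mark 592.6702845161897 26.113863205180692
104.29869088422345
127.96923049478386
```

```bash
python3 - <<'E'
from h import *
p,R,s=cur(); T=pose(1.766)
mid=(p+np.array([529,133,165]))/2
go([(mid,T)])
go([((531,133.5,162),T)],(mid,T))
a=((531,133.5,162),T)
go([((531,133.5,145),T),((524,132,115),T),((516,130.5,90),T),((513,130,77),T),((513,130,73),T)],a)
E
```

```text
[-1.164, -0.664, 0.144] [0.0, 0.0, -0.316]
[-0.717, -1.138, 0.159] [0.0, 0.0, 0.0]
[0.0, 0.0, 0.085] [0.0, 0.0, 0.0]
[0.036, -0.001, 0.235] [0.0, 0.0, 0.0]
[0.076, -0.0, 0.36] [0.0, 0.0, 0.0]
[0.092, 0.0, 0.425] [0.0, 0.0, 0.0]
[0.092, 0.0, 0.445] [0.0, 0.0, 0.0]
```

{"method": "servo_tool", "body": {"rows": [[-0.98, -0.56, 0.1, 0, 0, -0.316, 1], [-0.98, -0.56, 0.1, 0, 0, -0.316, 1], [-0.98, -0.56, 0.1, 0, 0, -0.316, 1], [-0.98, -0.56, 0.1, 0, 0, -0.316, 1], [-0.98, -0.56, 0.1, 0, 0, -0.316, 1], [-0.98, -0.56, 0.1, 0, 0, -0.316, 1]]}}

```text
time: 1.5
position: [318.6, 358.0, 202.4]
ee_rot: [-3.142, 0.0, -2.944]
contact_force: [-0.5, 0.5, -0.4]
width: 0.612
gripper_force: 0.0
```

```bash
python3 - <<'E'
from h import *
p,R,s=cur(); T=pose(1.766); print(p,s['qpos'])
go([((531,133.5,162),T)])
E
```

```text
[318.57474718 357.96712264 202.37209612] [ 7.67223544e-01  1.60404200e-01  1.74098960e+00 -2.33261857e-04
  1.23996502e+00 -1.00103544e+00]
[-0.821, -1.309, 0.202] [-0.0, 0.0, 0.001]
```

{"method": "servo_tool", "body": {"rows": [[-0.62, -0.98, 0.15, 0, 0, 0, 1], [-0.62, -0.98, 0.15, 0, 0, 0, 1], [-0.62, -0.98, 0.15, 0, 0, 0, 1], [-0.62, -0.98, 0.15, 0, 0, 0, 1], [-0.62, -0.98, 0.15, 0, 0, 0, 1], [-0.62, -0.98, 0.15, 0, 0, 0, 1], [-0.62, -0.98, 0.15, 0, 0, 0, 1]]}}

```text
time: 2.08
position: [479.1, 188.3, 171.6]
ee_rot: [-3.141, -0.001, -2.951]
contact_force: [0.3, -0.4, -0.3]
width: 0.111
gripper_force: 0.0
```

{"method": "servo_tool", "body": {"rows": [[-0.2, -0.33, 0.05, 0, 0, 0, 1], [-0.2, -0.33, 0.05, 0, 0, 0, 1], [-0.2, -0.33, 0.05, 0, 0, 0, 1]]}}

```text
time: 2.33
position: [531.1, 131.4, 161.6]
ee_rot: [-3.141, -0.0, -2.95]
contact_force: [0.3, -0.0, -0.7]
width: 0.006
gripper_force: 0.0
```

```bash
python3 - <<'E'
from h import *
p,R,s=cur(); T=pose(1.766); print(p,s['width'])
go([((531,133.5,145),T),((524,132,115),T),((516,130.5,90),T),((513,130,77),T),((513,130,73),T)])
a,d,c=snap('wrist','w1.png')
for o in ['shelf_press','shelf_mark']: print([(np.round(w(c,r['position'])),r['conf']) for r in landmark_of('wrist',o)[:2]])
E
```

```text
[531.09381219 131.35665446 161.59896893] 0.00646487385268428
[-0.002, 0.011, 0.083] [-0.0, -0.0, -0.002]
[0.034, 0.01, 0.233] [-0.0, -0.0, -0.002]
[0.075, 0.01, 0.358] [-0.0, -0.0, -0.002]
[0.09, 0.011, 0.423] [-0.0, -0.0, -0.002]
[0.09, 0.011, 0.443] [-0.0, -0.0, -0.002]
[(array([529., 131., 126.]), 0.96)]
[]
```

Wrist measurement agrees. Pressing down.

{"method": "servo_tool", "body": {"rows": [[0, 0.01, 0.083, 0, 0, 0, 1], [0.02, 0.01, 0.15, 0, 0, 0, 1], [0.034, 0.01, 0.233, 0, 0, 0, 1], [0.055, 0.01, 0.3, 0, 0, 0, 1], [0.075, 0.01, 0.358, 0, 0, 0, 1], [0.083, 0.01, 0.39, 0, 0, 0, 1], [0.09, 0.01, 0.41, 0, 0, 0, 1], [0.09, 0.01, 0.425, 0, 0, 0, 1], [0.09, 0.01, 0.435, 0, 0, 0, 1], [0.09, 0.01, 0.445, 0, 0, 0, 1], [0.09, 0.01, 0.445, 0, 0, 0, 1]]}}

```text
time: 3.4
position: [511.9, 134.8, 75.1]
ee_rot: [3.141, 0.005, -2.945]
contact_force: [5.5, 1.4, 6.9]
width: 0.001
gripper_force: 3.5
```

{"method": "servo_tool", "body": {"rows": [[0, 0.01, 0.01, 0, 0, 0, 1], [0, 0.01, 0.02, 0, 0, 0, 1], [0, 0.01, 0.025, 0, 0, 0, 1], [0, 0.01, 0.025, 0, 0, 0, 1]]}}

```text
time: 3.73
position: [511.4, 136.3, 70.6]
ee_rot: [-3.141, 0.005, -2.945]
contact_force: [2.0, -3.3, 14.5]
width: 0.003
gripper_force: 7.3
```

```bash
python3 - <<'E'
from h import *
print(telemetry.observe()['contact_force'])
snap('wrist','w2.png')
snap('scene','s2.png')
E
```

```text
[ 2.03842459 -3.26867235 14.47098377]
```

View pics/w2.png

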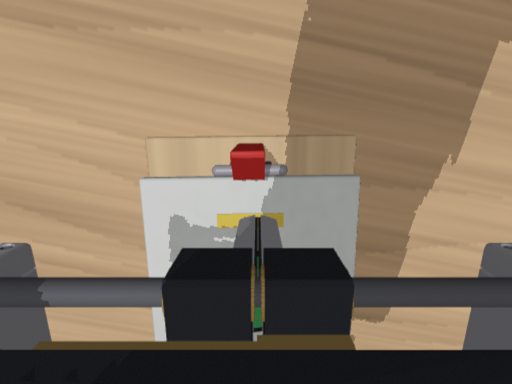

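The picture shows the fingertips on the yellow strip at (255,217) and the red catch right at the edge at (249,162). I'll lift and check that it holds.

{"method": "servo_tool", "body": {"rows": [[0, 0, -0.05, 0, 0, 0, 1], [0, 0, -0.15, 0, 0, 0, 1], [0, 0, -0.3, 0, 0, 0, 0], [0, 0, -0.5, 0, 0, 0, -1], [0, 0, -0.5, 0, 0, 0, -1], [0, 0, -0.5, 0, 0, 0, -1]]}}

```text
time: 4.33
position: [510.6, 136.4, 170.7]
ee_rot: [3.142, 0.004, -2.945]
contact_force: [0.3, 0.9, -0.8]
width: 0.254
gripper_force: 0.0
```

```bash
python3 - <<'E'
from h import *
for n in ['wrist','top']:
    a,d,c=snap(n,n+'3.png'); P=cloud(d,c)
    for o in ['shelf_press','shelf_mark']: print(n,o,[(np.round(w(c,r['position'])),r['conf']) for r in landmark_of(n,o)[:2]])
    m=(abs(P[...,0]-570)<60)&(abs(P[...,1]-143)<60)&(P[...,2]>50)&(P[...,2]<90); q=P[m]
    A=np.c_[q[:,:2]-[570,142],np.ones(len(q))]; print(n,len(q),np.linalg.lstsq(A,q[:,2],rcond=None)[0])
    hsv=cv2.cvtColor(a,cv2.COLOR_RGB2HSV); g=cv2.inRange(hsv,(45,90,40),(85,255,255))>0; q=P[g&m]; print('green',len(q),np.round(q.mean(0),1) if len(q) else 0, np.round((q.min(0)+q.max(0))/2,1) if len(q) else 0)
u=np.array([-.415,.433,.8]); B=pose(0.76,np.radians(37),0.76-np.pi/2)
C=np.array([515.5,-252.5,87]); 
pre=C+150*u; print(pre)
go([(pre,B)]); print(cur()[2]['qpos'],cur()[0],u@B)
E
```

```text
wrist shelf_press [(array([509., 128.,  60.]), 0.76)]
wrist shelf_mark [(array([562., 146.,  64.]), 0.92), (array([507., 131.,  58.]), 0.28)]
wrist 5827 [-2.95556083e-03 -4.06749256e-04  5.97194357e+01]
green 1658 [559.3 145.7  60. ] [560.4 146.9  60.1]
top shelf_press [(array([508., 129.,  59.]), 0.65)]
top shelf_mark [(array([559., 142.,  60.]), 0.86)]
top 571 [3.73588693e-03 6.10082539e-05 6.03799572e+01]
green 44 [583.5 146.8  60.4] [582.5 146.   59.7]
[ 453.25 -187.55  207.  ]
[0.591, -1.528, -0.197] [0.206, -0.376, 0.617]
[ 1.89691101e-01  3.03649177e-01  1.64951283e+00  1.02163175e-05
  1.19020759e+00 -1.57598439e+00] [509.96785344 135.18454209 167.44302786] [-0.00246527 -0.00250396 -0.99985082]
```

{"method": "servo_tool", "body": {"rows": [[0.38, -0.98, -0.16, 0.136, -0.248, 0.407, -1], [0.38, -0.98, -0.16, 0.136, -0.248, 0.407, -1], [0.38, -0.98, -0.16, 0.136, -0.248, 0.407, -1], [0.38, -0.98, -0.16, 0.136, -0.248, 0.407, -1], [0.38, -0.98, -0.16, 0.136, -0.248, 0.407, -1], [0.38, -0.98, -0.16, 0.136, -0.248, 0.407, -1], [0.38, -0.98, -0.16, 0.136, -0.248, 0.407, -1]]}}

```text
time: 5.22
position: [472.6, -73.9, 200.1]
ee_rot: [-3.061, 0.433, 2.694]
contact_force: [-0.2, 0.3, 0.7]
width: 0.987
gripper_force: 0.0
```

```bash
python3 - <<'E'
from h import *
u=np.array([-.415,.433,.8]); B=pose(0.76,np.radians(37),0.76-np.pi/2)
go([(np.array([515.5,-252.5,87])+150*u,B)]); print(cur()[2]['qpos'],cur()[0])
E
```

```text
[-0.159, -0.549, 0.08] [0.068, -0.126, 0.204]
[-0.11986891 -0.0236656   2.00397975 -0.29960591  0.79574214 -1.05399723] [472.60161362 -73.92296106 200.10965914]
```

{"method": "servo_tool", "body": {"rows": [[-0.16, -0.55, 0.08, 0.068, -0.126, 0.204, -1], [-0.16, -0.55, 0.08, 0.068, -0.126, 0.204, -1], [-0.16, -0.55, 0.08, 0.068, -0.126, 0.204, -1], [-0.16, -0.55, 0.08, 0.068, -0.126, 0.204, -1], [-0.16, -0.55, 0.08, 0.068, -0.126, 0.204, -1]]}}

```text
time: 5.63
position: [455.0, -186.8, 206.6]
ee_rot: [-3.139, 0.642, 2.339]
contact_force: [0.8, 0.3, -0.4]
width: 1.003
gripper_force: 0.0
```

```bash
cat > pots.py <<'E'
from h import *
u=np.array([-.415,.433,.8]); B=pose(0.76,np.radians(37),0.76-np.pi/2)
if __name__=='__main__':
  print(cur()[0],cur()[2]['qpos'])
  a,d,c=snap('wrist','w4.png'); P=cloud(d,c); np.savez('w4.npz',P=P,a=a)
  hsv=cv2.cvtColor(a,cv2.COLOR_RGB2HSV)
  for o,lo,hi in [('pot_blue_center',(95,110,30),(125,255,255)),('pot_orange_center',(5,150,80),(18,255,255))]:
    print(o,[(np.round(w(c,r['position'])),r['conf']) for r in landmark_of('wrist',o)[:1]])
    m=(cv2.inRange(hsv,lo,hi)>0)&(P[...,2]>40)&(d>0); q=P[m]
    # rim: points with the highest u, expressed in tool frame B
    h=q@u; top=np.percentile(h,99); rim=q[h>top-3]; r2=(rim@B[:,:2]).astype(np.float32)
    (cx,cy),rad=cv2.minEnclosingCircle(r2)
    X=B@np.array([cx,cy,-top]); print(len(q),len(rim),'rad',rad,'rimcentre',np.round(X,1),'centre',np.round(X-48*u,1))
E
python3 pots.py
```

```text
[ 454.95445197 -186.76893884  206.618785  ] [-0.31922123 -0.06314145  2.0926835  -0.52565873  0.59329802 -0.72462769]
pot_blue_center [(array([ 512., -252.,   84.]), 0.97)]
3029 773 rad 30.427555084228516 rimcentre [ 494.1 -229.8  126.3] centre [ 514.  -250.6   87.9]
pot_orange_center [(array([ 606., -162.,   83.]), 0.93)]
3600 866 rad 30.982595443725586 rimcentre [ 582.5 -142.   125.9] centre [ 602.5 -162.8   87.5]
```

View pics/w4.png

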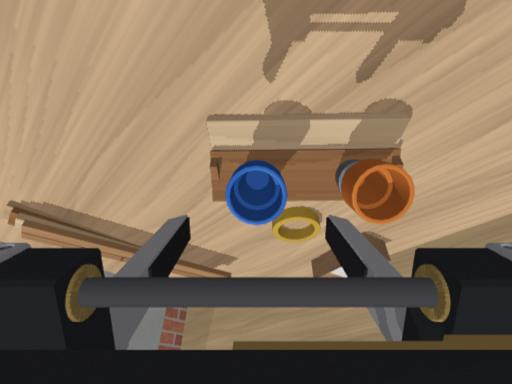

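Blue's mouth is at (257,192), centred between the fingers, and orange's is at (378,190). Both rims measured about 62 mm across, as given. Computing the grasp approach.

```bash
sed -i 's/^u=.*/u=np.array([-.4237,.4272,.7986]); B=pose(0.781,np.radians(37),0.781-np.pi\/2)/' pots.py; python3 - <<'E'
from pots import *
C=np.array([514.3,-250.6,88])
go([(C+70*u,B),(C+31*u,B)])
go([(C+100*u,B)],(C+31*u,B))
E
```

```text
[0.009, -0.019, 0.389] [-0.005, -0.002, -0.004]
[0.008, -0.017, 0.584] [-0.005, -0.002, -0.004]
[-0.0, -0.0, -0.345] [0.0, 0.0, 0.0]
```

{"method": "servo_tool", "body": {"rows": [[0.01, -0.02, 0.2, 0, 0, 0, -1], [0.01, -0.02, 0.39, 0, 0, 0, -1], [0.01, -0.02, 0.5, 0, 0, 0, -1], [0.01, -0.02, 0.584, 0, 0, 0, -1], [0.01, -0.02, 0.584, 0, 0, 0, -1], [0.01, -0.02, 0.584, 0, 0, 0, 0.4], [0.01, -0.02, 0.584, 0, 0, 0, 1], [0.01, -0.02, 0.584, 0, 0, 0, 1], [0.01, -0.02, 0.584, 0, 0, 0, 1], [0.01, -0.02, 0.584, 0, 0, 0, 1], [0.01, -0.02, 0.584, 0, 0, 0, 1], [0.01, -0.02, 0.584, 0, 0, 0, 1]], "newtons": 20}}

```text
time: 6.78
position: [500.9, -237.9, 113.7]
ee_rot: [-3.141, 0.645, 2.342]
contact_force: [-1.9, 5.1, 7.3]
width: 0.668
gripper_force: 20.0
```

{"method": "servo_tool", "body": {"rows": [[0, 0, -0.05, 0, 0, 0, 1], [0, 0, -0.1, 0, 0, 0, 1], [0, 0, -0.18, 0, 0, 0, 1], [0, 0, -0.26, 0, 0, 0, 1], [0, 0, -0.35, 0, 0, 0, 1], [0, 0, -0.5, 0, 0, 0, 1], [0, 0, -0.5, 0, 0, 0, 1]]}}

```text
time: 7.37
position: [458.5, -194.0, 196.4]
ee_rot: [3.141, 0.647, 2.341]
contact_force: [-0.2, -0.2, -1.2]
width: 0.667
gripper_force: 20.0
```

```bash
python3 - <<'E'
from pots import *
print(cur()[2]['width'],cur()[0],cur()[2]['contact_force'])
D=pose(0.781)
# foot 79 below tcp -> on shelf z=60: tcp z 139ish
a=(np.array([470,-60,235]),D); b=(np.array([500,100,235]),D)
go([a]); go([b],a)
E
```

```text
0.6672486717540153 [ 458.46587579 -193.96170095  196.38090886] [-0.21106864 -0.23705617 -1.17287588]
[0.235, 0.508, -0.42] [-0.002, 0.412, -0.007]
[0.463, 0.67, 0.0] [0.0, 0.0, 0.0]
```

{"method": "servo_tool", "body": {"rows": [[0.04, 0.08, -0.12, 0, 0.08, 0, 1], [0.08, 0.16, -0.22, 0, 0.16, 0, 1], [0.13, 0.27, -0.3, 0, 0.24, 0, 1], [0.18, 0.4, -0.38, 0, 0.32, 0, 1], [0.235, 0.508, -0.42, 0, 0.412, -0.007, 1], [0.235, 0.508, -0.42, 0, 0.412, -0.007, 1], [0.235, 0.508, -0.42, 0, 0.412, -0.007, 1]]}}

```text
time: 7.95
position: [471.1, -61.3, 230.5]
ee_rot: [-3.135, -0.005, 2.351]
contact_force: [-0.9, 0.6, -1.3]
width: 0.666
gripper_force: 20.0
```

{"method": "servo_tool", "body": {"rows": [[0.1, 0.15, 0, 0, 0, 0, 1], [0.2, 0.3, 0, 0, 0, 0, 1], [0.3, 0.45, 0, 0, 0, 0, 1], [0.4, 0.6, 0, 0, 0, 0, 1], [0.463, 0.67, 0, 0, 0, 0, 1], [0.463, 0.67, 0, 0, 0, 0, 1]]}}

```text
time: 8.45
position: [500.5, 101.1, 230.6]
ee_rot: [-3.136, -0.002, 2.353]
contact_force: [-0.3, -0.3, -1.2]
width: 0.666
gripper_force: 20.0
```

```bash
python3 - <<'E'
from pots import *
print(cur()[0],cur()[2]['ee_rot'],cur()[2]['qpos'])
for n in ['wrist','top']:
    a,d,c=snap(n,n+'5.png'); P=cloud(d,c)
    for o in ['shelf_press','shelf_mark','pot_blue_center']: print(n,o,[(np.round(w(c,r['position']),1),round(r['conf'],2)) for r in landmark_of(n,o)[:2]])
    hsv=cv2.cvtColor(a,cv2.COLOR_RGB2HSV)
    g=(cv2.inRange(hsv,(45,90,40),(85,255,255))>0)&(abs(P[...,2]-60)<12)&(abs(P[...,0]-565)<60)&(abs(P[...,1]-142)<60); q=P[g]
    if len(q): print('green',len(q),q.mean(0),cv2.minEnclosingCircle(q[:,:2].astype(np.float32)))
D=pose(.781)
go([(np.array([562,141.5,165]),D)])
E
```

```text
[500.45082919 101.09419014 230.56632325] [-3.13638361e+00 -2.28590149e-03  2.35271094e+00] [ 1.28250127e-01  2.08487036e-01  1.61626755e+00 -1.39579615e-03
  1.32236361e+00 -6.53323497e-01]
wrist shelf_press [(array([509.3, 129.5,  55.3]), 0.56)]
wrist shelf_mark [(array([562.7, 142.4,  61.5]), 0.61)]
wrist pot_blue_center [(array([498.2, 100.2, 198.2]), 0.67)]
green 1725 [560.08504733 142.38420774  60.02662267] ((560.6448364257812, 141.51907348632812), 30.192909240722656)
top shelf_press []
top shelf_mark [(array([560.1, 142.2,  58.7]), 0.74)]
top pot_blue_center []
green 37 [579.05137147 133.47634541  61.06827399] ((566.4134521484375, 137.36325073242188), 25.638051986694336)
[-0.062, 0.372, 0.33] [-0.003, -0.002, -0.002]
```

View pics/wrist5.png

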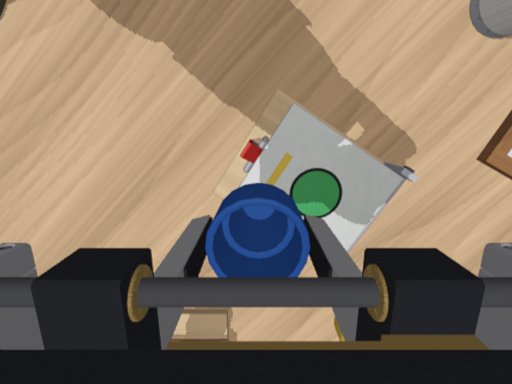

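The picture shows the level shelf, caught by the red catch at (252,152). The whole green mark is visible at (316,192) and the held blue pot at (258,235). Mark is at (561,142).

{"method": "servo_tool", "body": {"rows": [[-0.02, 0.14, 0.05, 0, 0, 0, 1], [-0.04, 0.26, 0.12, 0, 0, 0, 1], [-0.064, 0.366, 0.24, 0, 0, 0, 1], [-0.064, 0.366, 0.34, 0, 0, 0, 1], [-0.064, 0.366, 0.39, 0, 0, 0, 1], [-0.064, 0.366, 0.41, 0, 0, 0, 1], [-0.064, 0.366, 0.425, 0, 0, 0, 1], [-0.064, 0.366, 0.425, 0, 0, 0, 1]]}}

```text
time: 9.52
position: [561.3, 141.0, 146.7]
ee_rot: [-3.137, -0.003, 2.35]
contact_force: [-0.3, 0.2, -0.5]
width: 0.669
gripper_force: 20.0
```

```bash
python3 - <<'E'
from pots import *
p,R,s=cur(); print(p,s['ee_rot'],s['contact_force'])
go([((561,142,139),pose(.781))])
E
```

```text
[561.29045668 141.02781097 146.66392688] [-3.13720102 -0.00347104  2.35014835] [-0.27588441  0.18346336 -0.47416323]
[0.004, 0.003, 0.038] [-0.003, -0.002, -0.001]
```

{"method": "servo_tool", "body": {"rows": [[0, 0, 0.01, 0, 0, 0, 1], [0, 0, 0.02, 0, 0, 0, 1], [0, 0, 0.028, 0, 0, 0, 1], [0, 0, 0.034, 0, 0, 0, 1], [0, 0, 0.034, 0, 0, 0, 1]]}}

```text
time: 9.93
position: [561.6, 141.4, 140.8]
ee_rot: [-3.138, -0.003, 2.351]
contact_force: [-3.6, -0.7, 9.9]
width: 0.668
gripper_force: 20.0
```

{"method": "servo_tool", "body": {"rows": [[0, 0, -0.005, 0, 0, 0, 1], [0, 0, -0.005, 0, 0, 0, 0.2], [0, 0, -0.005, 0, 0, 0, -0.4], [0, 0, -0.005, 0, 0, 0, -1], [0, 0, -0.005, 0, 0, 0, -1], [0, 0, -0.005, 0, 0, 0, -1], [0, 0, -0.1, 0, 0, 0, -1], [0, 0, -0.25, 0, 0, 0, -1], [0, 0, -0.45, 0, 0, 0, -1], [0, 0, -0.65, 0, 0, 0, -1], [0, 0, -0.65, 0, 0, 0, -1]]}}

```text
time: 10.85
position: [563.7, 141.9, 277.2]
ee_rot: [3.137, 0.002, 2.351]
contact_force: [0.7, -0.7, 1.7]
width: 1.001
gripper_force: 0.0
```

```bash
cat > blue.py <<'E'
from pots import *
for n in ['wrist','top']:
    a,d,c=snap(n,f'{n}_{cur()[2]["time"]:.1f}.png'); P=cloud(d,c)
    for o in ['pot_blue_center','pot_orange_center']: print(n,o,[(np.round(w(c,r['position']),1),round(r['conf'],2)) for r in landmark_of(n,o)[:1]])
    hsv=cv2.cvtColor(a,cv2.COLOR_RGB2HSV)
    m=(cv2.inRange(hsv,(95,110,30),(125,255,255))>0)&(d>0)&(abs(P[...,0]-560)<80)&(abs(P[...,1]-142)<80); q=P[m]
    rim=q[q[:,2]>np.percentile(q[:,2],98)-4]; print(len(q),len(rim),'z',np.percentile(q[:,2],[5,98]),cv2.minEnclosingCircle(rim[:,:2].astype(np.float32)))
    A=np.c_[rim[:,:2]-[561,141],np.ones(len(rim))]; print(np.linalg.lstsq(A,rim[:,2],rcond=None)[0])
E
python3 blue.py; python3 - <<'E'
from pots import *
print(cur()[0])
C=np.array([602.7,-162.6,87.8]); print(C+130*u)
a=(np.array([480,-10,235]),pose(.781))
go([a]); go([(C+130*u,B)],a)
E
```

```text
wrist pot_blue_center [(array([557.7, 140.4, 107.7]), 0.98)]
wrist pot_orange_center [(array([ 605.9, -161.8,   84.3]), 0.74)]
2610 691 z [ 65.38495528 156.41069149] ((561.2368774414062, 143.20167541503906), 30.20541763305664)
[-5.15401960e-03 -1.02111631e-03  1.55238199e+02]
top pot_blue_center []
top pot_orange_center [(array([ 607.9, -164.4,   89.1]), 0.66)]
[561.6443607  141.41616461 267.55937908]
[ 547.619 -107.064  191.618]
[-0.252, -0.821, 0.167] [-0.005, -0.004, -0.001]
[-0.583, -0.102, 0.217] [-0.0, -0.411, -0.0]Traceback (most recent call last):
  File "blue.py", line 7, in <module>
    rim=q[q[:,2]>np.percentile(q[:,2],98)-4]; print(len(q),len(rim),'z',np.percentile(q[:,2],[5,98]),cv2.minEnclosingCircle(rim[:,:2].astype(np.float32)))
                 ~~~~~~~~~~~~~^^^^^^^^^^^
    return _quantile_unchecked(
        a, q, axis, out, overwrite_input, method, keepdims, weights)
    return _ureduce(a,
                    func=_quantile_ureduce_func,
    ...<5 lines>...
                    overwrite_input=overwrite_input,
                    method=method)
    r = func(a, **kwargs)
    result = _quantile(arr,
                       quantiles=q,
    ...<2 lines>...
                       out=out,
                       weights=wgt)
    slices_having_nans = np.isnan(arr[-1, ...])
                                  ~~~^^^^^^^^^
IndexError: index -1 is out of bounds for axis 0 with size 0
```

Blue stands upright on the mark: rim level at 155.5 mm, centred at (561,142.5). Going for orange.

{"method": "servo_tool", "body": {"rows": [[-0.05, -0.17, 0.03, 0, 0, 0, -1], [-0.1, -0.36, 0.08, 0, 0, 0, -1], [-0.2, -0.6, 0.13, 0, 0, 0, -1], [-0.25, -0.82, 0.167, 0, 0, 0, -1], [-0.25, -0.82, 0.167, 0, 0, 0, -1], [-0.25, -0.82, 0.167, 0, 0, 0, -1]]}}

```text
time: 11.65
position: [478.7, -11.7, 235.2]
ee_rot: [-3.135, -0.006, 2.348]
contact_force: [0.4, 0.2, -0.1]
width: 1.003
gripper_force: 0.0
```

{"method": "servo_tool", "body": {"rows": [[-0.1, -0.02, 0.02, 0, -0.07, 0, -1], [-0.2, -0.03, 0.04, 0, -0.14, 0, -1], [-0.3, -0.05, 0.08, 0, -0.21, 0, -1], [-0.4, -0.07, 0.12, 0, -0.28, 0, -1], [-0.5, -0.09, 0.17, 0, -0.35, 0, -1], [-0.583, -0.1, 0.217, 0, -0.411, 0, -1], [-0.583, -0.1, 0.217, 0, -0.411, 0, -1], [-0.583, -0.1, 0.217, 0, -0.411, 0, -1]]}}

```text
time: 12.32
position: [547.4, -105.4, 191.5]
ee_rot: [-3.134, 0.637, 2.356]
contact_force: [1.7, -0.3, -0.4]
width: 0.999
gripper_force: 0.0
```

```bash
python3 pots.py; python3 - <<'E'
from pots import *
C=np.array([602.7,-162.6,87.8])
go([(C+70*u,B),(C+31*u,B)])
E
```

```text
[ 547.44843417 -105.38369463  191.49765319] [-0.07670306  0.15184312  1.90464477 -0.66350133  0.69242216 -0.42310997]
pot_blue_center []
[0.001, -0.006, 0.308] [-0.003, -0.004, 0.001]
[-0.001, -0.005, 0.503] [-0.003, -0.004, 0.001]Traceback (most recent call last):
  File "pots.py", line 11, in <module>
    h=q@u; top=np.percentile(h,99); rim=q[h>top-3]; r2=(rim@B[:,:2]).astype(np.float32)
               ~~~~~~~~~~~~~^^^^^^
    return _quantile_unchecked(
        a, q, axis, out, overwrite_input, method, keepdims, weights)
    return _ureduce(a,
                    func=_quantile_ureduce_func,
    ...<5 lines>...
                    overwrite_input=overwrite_input,
                    method=method)
    r = func(a, **kwargs)
    result = _quantile(arr,
                       quantiles=q,
    ...<2 lines>...
                       out=out,
                       weights=wgt)
    slices_having_nans = np.isnan(arr[-1, ...])
                                  ~~~^^^^^^^^^
IndexError: index -1 is out of bounds for axis 0 with size 0
```

```bash
sed -i "s/(P\[...,2\]>40)&(d>0); q=P\[m\]/(P[...,2]>60)\&(d>0)\&(np.abs(P[...,0]-580)<70)\&(np.abs(P[...,1]+150)<70); q=P[m]\n    if len(q)<50: continue/; s/'w4.png'/'w6.png'/" pots.py; python3 pots.py
```

```text
[ 548.19669684 -105.63843158  193.28302268] [-0.07715136  0.1500658   1.90293465 -0.66307601  0.69244083 -0.42353285]
pot_blue_center [(array([780.,  33.,  -1.]), 0.37)]
pot_orange_center [(array([ 603., -162.,   86.]), 0.77)]
3066 909 rad 30.7755184173584 rimcentre [ 582.8 -142.   125.8] centre [ 603.2 -162.5   87.5]
```

{"method": "servo_tool", "body": {"rows": [[0, -0.005, 0.16, 0, 0, 0, -1], [0, -0.005, 0.32, 0, 0, 0, -1], [0, -0.005, 0.42, 0, 0, 0, -1], [0, -0.005, 0.5, 0, 0, 0, -1], [0, -0.005, 0.5, 0, 0, 0, -1], [0, -0.005, 0.5, 0, 0, 0, 0.4], [0, -0.005, 0.5, 0, 0, 0, 1], [0, -0.005, 0.5, 0, 0, 0, 1], [0, -0.005, 0.5, 0, 0, 0, 1], [0, -0.005, 0.5, 0, 0, 0, 1], [0, -0.005, 0.5, 0, 0, 0, 1], [0, -0.005, 0.5, 0, 0, 0, 1]], "newtons": 20}}

```text
time: 13.57
position: [589.4, -149.6, 113.4]
ee_rot: [-3.137, 0.643, 2.354]
contact_force: [-1.3, 4.3, 6.7]
width: 0.669
gripper_force: 20.0
```

{"method": "servo_tool", "body": {"rows": [[0, 0, -0.05, 0, 0, 0, 1], [0, 0, -0.1, 0, 0, 0, 1], [0, 0, -0.18, 0, 0, 0, 1], [0, 0, -0.26, 0, 0, 0, 1], [0, 0, -0.35, 0, 0, 0, 1], [0, 0, -0.5, 0, 0, 0, 1], [0, 0, -0.5, 0, 0, 0, 1]]}}

```text
time: 14.15
position: [546.5, -105.6, 196.8]
ee_rot: [-3.139, 0.644, 2.353]
contact_force: [0.8, 0.1, -1.0]
width: 0.67
gripper_force: 20.0
```

```bash
python3 - <<'E'
from pots import *
print(cur()[2]['width'],cur()[0],cur()[2]['contact_force'])
D=pose(0.781)
a=(np.array([500,-40,270]),D); b=(np.array([510,90,285]),D)
go([a]); go([b],a)
E
```

```text
0.6701250827904229 [ 546.49079158 -105.57701217  196.82078822] [ 0.84068511  0.14562879 -0.96568324]
[0.097, 0.065, -0.531] [-0.001, 0.41, 0.0]
[0.426, 0.493, -0.075] [0.0, 0.0, 0.0]
```

{"method": "servo_tool", "body": {"rows": [[0.02, 0.01, -0.15, 0, 0.08, 0, 1], [0.04, 0.02, -0.27, 0, 0.16, 0, 1], [0.06, 0.04, -0.38, 0, 0.24, 0, 1], [0.08, 0.05, -0.46, 0, 0.32, 0, 1], [0.097, 0.065, -0.531, 0, 0.41, 0, 1], [0.097, 0.065, -0.531, 0, 0.41, 0, 1], [0.097, 0.065, -0.531, 0, 0.41, 0, 1]]}}

```text
time: 14.73
position: [501.1, -41.9, 266.0]
ee_rot: [-3.136, -0.005, 2.35]
contact_force: [0.3, -0.3, -2.9]
width: 0.667
gripper_force: 20.0
```

{"method": "servo_tool", "body": {"rows": [[0.1, 0.12, -0.03, 0, 0, 0, 1], [0.2, 0.24, -0.06, 0, 0, 0, 1], [0.3, 0.36, -0.075, 0, 0, 0, 1], [0.426, 0.493, -0.075, 0, 0, 0, 1], [0.426, 0.493, -0.075, 0, 0, 0, 1], [0.426, 0.493, -0.075, 0, 0, 0, 1]]}}

```text
time: 15.23
position: [510.7, 89.9, 280.1]
ee_rot: [-3.136, -0.002, 2.354]
contact_force: [0.7, -0.3, -1.4]
width: 0.667
gripper_force: 20.0
```

```bash
cat > both.py <<'E'
from pots import *
import sys
p,R,s=cur(); print(p,s['ee_rot'],s['contact_force'])
a,d,c=snap('wrist',sys.argv[1]); P=cloud(d,c); hsv=cv2.cvtColor(a,cv2.COLOR_RGB2HSV)
for o,lo,hi in [('blue',(95,110,30),(125,255,255)),('orange',(5,150,80),(18,255,255))]:
    m=(cv2.inRange(hsv,lo,hi)>0)&(d>0)&(np.hypot(P[...,0]-p[0],P[...,1]-p[1])<150)&(P[...,2]>60); q=P[m]
    if len(q)<50: continue
    rim=q[q[:,2]>np.percentile(q[:,2],98)-4]; r=rim[:,:2].astype(np.float32)
    k=np.linalg.lstsq(np.c_[2*r,np.ones(len(r))],(r**2).sum(1),rcond=None)[0]
    A=np.c_[rim[:,:2]-rim[:,:2].mean(0),np.ones(len(rim))]
    print(o,len(q),len(rim),'z',np.percentile(q[:,2],[5,98]),'enc',cv2.minEnclosingCircle(r),'lsq',k[:2],'plane',np.linalg.lstsq(A,rim[:,2],rcond=None)[0])
E
python3 both.py w7.png; python3 - <<'E'
from pots import *
go([((561.5,141.8,260),pose(.781))])
E
```

```text
[510.67279081  89.86132894 280.05854506] [-3.13568471e+00 -1.75688555e-03  2.35371600e+00] [ 0.71482595 -0.2722537  -1.41062019]
blue 2739 705 z [ 65.84677136 156.36490318] enc ((561.3811645507812, 142.59791564941406), 30.505516052246094) lsq [561.05731939 142.73047071] plane [-4.98639976e-03 -2.59700063e-03  1.55164460e+02]
orange 7877 1934 z [207.11245034 294.83762029] enc ((510.019287109375, 90.30105590820312), 30.654006958007812) lsq [509.87269696  90.57375374] plane [1.94126332e-04 9.67092302e-03 2.93741757e+02]
[0.01, 0.367, 0.099] [-0.004, -0.001, 0.0]
```

View pics/w7.png

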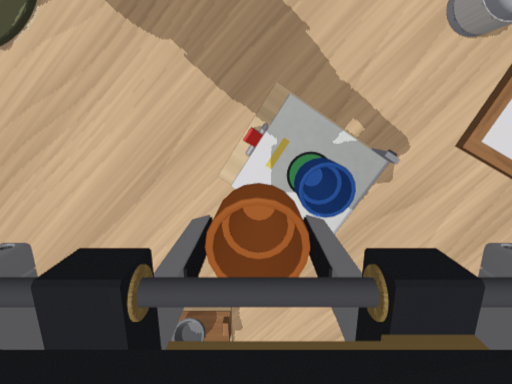

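The picture shows orange, held at (258,230), and blue upright on the green mark at (326,187). The required shift, measured rim to rim in the same image, is (51.3, 52.2) mm, with a 99 mm drop to home.

{"method": "servo_tool", "body": {"rows": [[0.002, 0.12, 0, 0, 0, 0, 1], [0.004, 0.24, 0, 0, 0, 0, 1], [0.004, 0.33, 0.02, 0, 0, 0, 1], [0.004, 0.366, 0.05, 0, 0, 0, 1], [0.004, 0.366, 0.1, 0, 0, 0, 1], [0.004, 0.366, 0.15, 0, 0, 0, 1], [0.004, 0.366, 0.2, 0, 0, 0, 1], [0.004, 0.366, 0.2, 0, 0, 0, 1]]}}

```text
time: 15.95
position: [561.4, 139.4, 237.8]
ee_rot: [-3.133, -0.004, 2.35]
contact_force: [0.1, 0.0, -2.5]
width: 0.666
gripper_force: 20.0
```

```bash
python3 both.py w8.png
```

```text
[561.41092167 139.44849117 237.79298534] [-3.13343123 -0.00433146  2.34983365] [ 0.14284878  0.03232373 -2.4817414 ]
blue 1048 445 z [ 65.20902138 156.54753119] enc ((558.178466796875, 147.19345092773438), 29.24787139892578) lsq [561.08701947 143.51046732] plane [ 9.78822875e-05 -6.94457806e-03  1.55357951e+02]
orange 7926 1950 z [164.70208891 252.70673069] enc ((560.9691772460938, 139.6078338623047), 30.786008834838867) lsq [560.66518163 140.05285583] plane [-6.14288472e-03  9.16754833e-02  2.53254496e+02]
```

{"method": "servo_tool", "body": {"rows": [[0, 0, 0, 0, 0, 0, 1], [0, 0, 0, 0, 0, 0, 1]]}}

```text
time: 16.17
position: [562.6, 140.2, 241.1]
ee_rot: [-3.137, -0.002, 2.35]
contact_force: [0.3, 1.0, -1.1]
width: 0.668
gripper_force: 20.0
```

```bash
python3 both.py w9.png
```

```text
[562.6399644  140.23817354 241.06072769] [-3.13737039e+00 -1.80979362e-03  2.35045726e+00] [ 0.25953823  0.99373017 -1.10507192]
blue 1096 460 z [ 64.98032152 156.6211212 ] enc ((557.9016723632812, 147.29879760742188), 29.434274673461914) lsq [561.0326442  143.54542363] plane [ 1.86775313e-03 -9.18390128e-03  1.55312314e+02]
orange 7931 1957 z [167.91316365 255.99153695] enc ((562.2551879882812, 140.3999786376953), 30.755859375) lsq [561.81052586 140.82709381] plane [-8.83913744e-03  9.71989846e-02  2.56585480e+02]
```

View pics/w9.png

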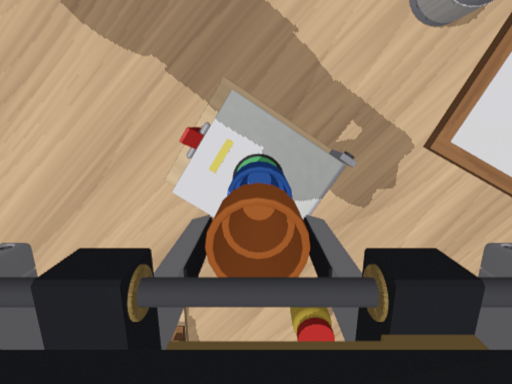

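The slope in the orange rim fit looks like a colour artefact, because the pot sits in the image exactly as before. Orange is over blue, about 2 mm short in y. I'll correct and descend.

{"method": "servo_tool", "body": {"rows": [[0.007, 0.007, 0, 0, 0, 0, 1], [0.007, 0.007, 0.03, 0, 0, 0, 1], [0.007, 0.007, 0.06, 0, 0, 0, 1], [0.007, 0.007, 0.09, 0, 0, 0, 1], [0.007, 0.007, 0.12, 0, 0, 0, 1], [0.007, 0.007, 0.15, 0, 0, 0, 1], [0.007, 0.007, 0.18, 0, 0, 0, 1], [0.007, 0.007, 0.2, 0, 0, 0, 1], [0.007, 0.007, 0.2, 0, 0, 0, 1], [0.007, 0.007, 0.2, 0, 0, 0, 1]]}}

```text
time: 17.05
position: [562.4, 142.4, 200.2]
ee_rot: [-3.136, -0.003, 2.351]
contact_force: [0.4, -0.6, -1.4]
width: 0.666
gripper_force: 20.0
```

{"method": "servo_tool", "body": {"rows": [[0, 0, 0.02, 0, 0, 0, 1], [0, 0, 0.04, 0, 0, 0, 1], [0, 0, 0.055, 0, 0, 0, 1], [0, 0, 0.07, 0, 0, 0, 1], [0, 0, 0.08, 0, 0, 0, 1], [0, 0, 0.088, 0, 0, 0, 1], [0, 0, 0.088, 0, 0, 0, 1]]}}

```text
time: 17.63
position: [562.2, 142.3, 182.4]
ee_rot: [-3.136, -0.003, 2.351]
contact_force: [-0.3, 0.2, -0.9]
width: 0.664
gripper_force: 20.0
```

{"method": "servo_tool", "body": {"rows": [[0, 0, 0.005, 0, 0, 0, 1], [0, 0, 0.01, 0, 0, 0, 1], [0, 0, 0.015, 0, 0, 0, 1], [0, 0, 0.018, 0, 0, 0, 1], [0, 0, 0.018, 0, 0, 0, 1]]}}

```text
time: 18.05
position: [562.5, 142.1, 180.8]
ee_rot: [-3.137, -0.001, 2.351]
contact_force: [-4.5, -2.5, 11.7]
width: 0.668
gripper_force: 20.0
```

Contact is at 180.8 mm, exactly 40 mm above where the blue pot was seated, so orange is home. Releasing.

{"method": "servo_tool", "body": {"rows": [[0, 0, -0.008, 0, 0, 0, 1], [0, 0, -0.008, 0, 0, 0, 0.2], [0, 0, -0.008, 0, 0, 0, -0.4], [0, 0, -0.008, 0, 0, 0, -1], [0, 0, -0.008, 0, 0, 0, -1], [0, 0, -0.008, 0, 0, 0, -1], [0, 0, -0.1, 0, 0, 0, -1], [0, 0, -0.25, 0, 0, 0, -1], [0, 0, -0.45, 0, 0, 0, -1], [0, 0, -0.6, 0, 0, 0, -1], [0, 0, -0.6, 0, 0, 0, -1]]}}

```text
time: 18.97
position: [564.1, 142.9, 305.7]
ee_rot: [3.139, 0.003, 2.351]
contact_force: [1.0, 0.2, -0.1]
width: 0.998
gripper_force: 0.0
```

```bash
python3 both.py w10.png; python3 -c "
from h import *
p,d,c=snap('scene'); cv2.imwrite('pics/s10.png',cv2.resize(cv2.cvtColor(p[90:270,130:370],cv2.COLOR_RGB2BGR),None,fx=3,fy=3))"
```

```text
[564.14838746 142.85014299 305.69340842] [3.13897354e+00 2.69989904e-03 2.35078844e+00] [ 1.02661664  0.2101374  -0.05697952]
blue 114 16 z [117.96903492 148.91600237] enc ((545.35498046875, 164.0916290283203), 14.71165657043457) lsq [562.14644067 142.55043213] plane [-9.17923006e-02  1.48806095e-01  1.47336495e+02]
orange 2772 730 z [105.39833365 196.44438095] enc ((561.623779296875, 143.16079711914062), 30.320924758911133) lsq [561.98175658 143.22268061] plane [-5.99634074e-03  1.87697405e-03  1.95262395e+02]
```

View pics/s10.png

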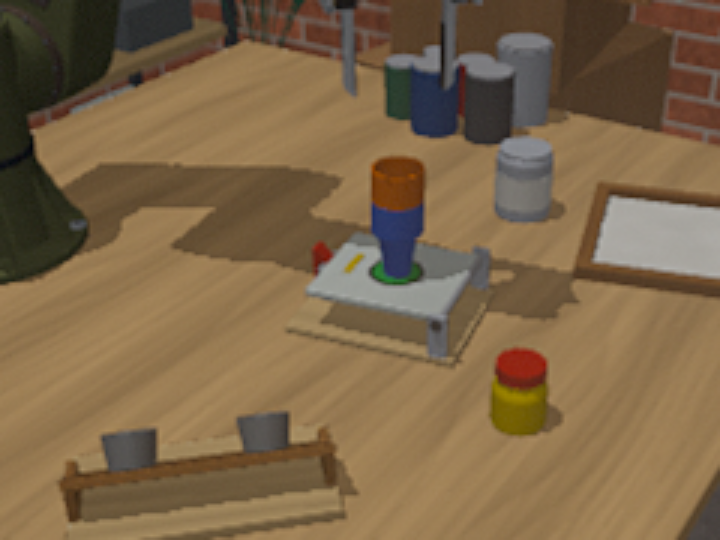

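The crop shows orange nested in blue at (398,215), standing on the green mark of the level, caught shelf. Its rim is level at 196 mm as required, and the can and jar are where they were. Handing in.

```bash
python3 -c "
from bench import manip; print(manip.hand_in())"
```

```text
the job is handed in; nothing more can be done
None
```

The job is handed in after about 19 s of robot time: the shelf is caught level, the blue pot stands on the green mark with the orange pot nested fully home inside it, and the can, jar and tape roll were never touched.

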